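# Hold an angle-iron offcut in the tacking jig

### The arm

A 6-joint arm with a two-finger parallel gripper is mounted at the origin on the work surface; the furniture and walls round the work are solid. World frame = base frame: x ahead of the robot, y to its left, z up, the work surface at z = 0. Lengths are in m, angles in degrees, forces in N, time in s.
With the tool pointing down it reaches from about 0.25 to 0.725 m from the base axis. Payload 9.7 kg.
Tool frame: the origin (TCP) lies between the finger pads; the fingertips stand 11 mm ahead of it and the grasp point (between the pads) lies 8 mm behind it; y points along the fingers, x is the direction in which the jaws open and shut, and the axes are right-handed (so a half turn about y gives the same grasp; the last joint's range is limited). The gripper opens to 85 mm and grips with 20 to 120 N. Pads are 22 mm wide; open, the fingers measure 114 mm over their backs; the gripper's body (76 mm by 85 mm) begins 54 mm behind the grasp point. The pads swing forward as they close: fully open they stand 13 mm farther back than shut.
Start: joints at [71.161, 4.979, 10.078, 95.1, 0, 90], TCP at [0.178, 0.521, 0.242] pointing down, gripper open.
Joint ranges: [-179.16, 179.16], [-48.56, 103.87], [-65.8, 70.77], [-126.05, 130.52], [-82.76, 87.17], [-180, 180]. Speed limits (degrees/s): [127.2, 127.2, 147.25, 180, 180, 180].

### API

Orientations are given as [roll, pitch, yaw] about the fixed x, y, z axes, in that order (R = Rz(yaw) Ry(pitch) Rx(roll)).
In Python, from workcell import bot, vision gives the robot as it stands. The module is installed in compiled form; this text tells all that it offers.
- The arm moves only by the shell command python3 -m crank 'ROWS' [OPENING] [FORCE]. ROWS is text: rows parted by semicolons, each of 6 numbers parted by spaces: the shift along the tool's x, y, z in m, then the turn, a rotation vector about the tool's x, y, z in rad. A call has 1 to 8 rows; each row is the pose to reach, as a shift and turn from the pose commanded when the call began, along the tool's axes at that moment; what a row does not reach only later rows make up. A row lasts 1/10 s, in which the tool goes at most 50 mm and 8.59 degrees, less where a joint would pass 70% of its speed; a pose out of reach is approached as far as the arm can. A call with a gripper value outside its range is refused whole. OPENING is the gripper's target within -1 to 1 (shut at 1, half-way at 0, fully open at -1), set as the call begins (- or left out, the last holds). The fingers move at their own pace and stop on an object; FORCE is the grip in N (left out, the last holds). Time passes only in rows, so rows that repeat a pose let the fingers close. It gives the time, the measured TCP pose, the force and the opening at its end, in the units of the state.
- bot.get_obs(): the state, without advancing time (a new reading comes with each control period).
- vision.camera(name): name is "scene" or "side" or "wrist"; returns the picture (480x640x3 uint8, red, green, blue); there is no depth.
- vision.get_calibration(name): a dict with "fx", "fy", "cx", "cy" (pixels), "rvec" (rotation vector, rad) and "tvec" (3), from world to camera coordinates, as OpenCV has them. Camera axes: x right, y down, z forward; pixel columns grow to the right and rows downward; lengths in m; the calibration is good to about 2 mm. A picture is of the moment at which its call begins: read the wrist's pose just before it. get_calibration takes no time and is no camera call; for the wrist camera it gives the pose at the moment of the call.
- bot.job_done(): hands the job in, once; it reports no verdict.
The state is a dict: "time": time; "q": joint angles; "qd": joint speeds; "joint_efforts": joint torques, N m; "ee_pos": TCP position; "tcp_rot": TCP orientation; "wrist_force": force on the tool from outside, world axes, zero at the start; "torque": the same for the moment, N m; "opening": finger opening in m.
Only numpy, scipy, OpenCV 4.12 (cv2) and the standard library are available. Lean on these libraries where they do the work, as an engineer would, in place of code of your own. Each camera call takes 0.05 s, during which the arm holds its last target. There are 200 camera calls.

### The job

Two offcuts of angle iron lie on the bench: lift the shorter one onto the tacking jig's plate (do not drag it there) and bring it up with its upright leg flat against the fence and its end against the stop block. Then set the fingertips into its inner corner and press it with one diagonal push, about 10 N each way, against the fence and down on the plate; finish while still pressing, and leave the longer offcut and everything else where they lie.

Things in the scene. Friction and masses are not known exactly. Their poses are not given: they have to be found in the camera images.
- offcut_mid (a point): centre of the shorter offcut's upright leg, half-way up (20 mm above its underside, 50 mm from each end). x: level, out through the leg's outer face (4 mm away; inner face 4 mm away at -x; the flat leg reaches to 46 mm at -x, its upper face 12 mm below this point); y: along its length; z: up
- offcut: the shorter offcut: 100 mm of plain dark steel angle, 8 mm thick, about 0.4 kg, lying with its 50 mm leg flat and its 40 mm leg upright on its +x side; origin at the centre of its 50 x 100 mm footprint, axes as for offcut_mid
- offcut_heel (a point): middle of the shorter offcut's heel edge, where the outer face of the upright leg meets the underside
- offcut_end (a point): +y end of the shorter offcut's heel edge; this end goes against the stop
- long_offcut_mid (a point): the longer offcut, to be left alone: same section, 140 mm long; same point and axes as for offcut_mid
- plate: the jig's fixed steel base plate, 150 mm (x) x 190 mm (y) x 10 mm thick; origin at the centre of its underside on the bench, so its upper face is 10 mm up; its face, the fence and the stop are ground and lightly oiled, so steel slides easily on them (friction about 0.2)
- fence: fixed aluminium bar on the plate along its far edge, 20 mm (x) x 180 mm (y) x 40 mm high; origin at the centre of its underside on the plate, axes those of the plate
- fence_face (a point): foot of the fence's working face (the face on the -x side), mid-length, at the plate's upper face; x points into the fence, y along it, z up
- stop: fixed dark steel stop block on the plate, standing out from the fence near its +y end, 60 mm (x) x 20 mm (y) x 30 mm high; origin at the centre of its underside on the plate, axes those of the plate
- stop_face (a point): foot of the stop's working face (the face on the -y side) where it meets the fence's face; the offcut's +y end goes against this face; axes those of the fence
- coupon_1: bystander: small steel test coupon 30 x 60 x 8 mm lying loose on the bench; origin at the centre of its underside
Not all that is in view belongs to the job. Leave any blue look-alike of the offcut alone.

How it is judged (in metres and radians):
On the way:
1. the shorter offcut is lifted clear of the bench (by 25 mm or more) (height (world z) of offcut_mid above 0.045 m), for 0.1 s.
At the end, for the whole second after the job is handed in: Shorter offcut still and flat on the plate, upright leg flush on the fence (within 2.5 mm, 2 degrees), +y end within 4 mm of the stop; fingertips on the leg's inner side still press it: 4 to 40 N on the fence, 9 to 45 N on the plate (its weight of about 4 N included) (x of offcut_heel in the frame of fence_face above -0.0025 m and z of offcut_heel in the frame of fence_face between -0.004 and 0.0025 m and y of offcut_end in the frame of stop_face between -0.004 and 0.003 m and angle between the y axis of offcut_mid and the y axis of fence_face, either way round below 0.035 rad and angle between offcut_mid's own z axis and vertical below 0.035 rad and contact force between offcut and fence between 4 and 40 N and contact force between offcut and plate between 9 and 45 N and contact force between the fingers and offcut above 4 N and x of the grasp point in the frame of offcut_mid between -0.05 and -0.005 m and z of the grasp point in the frame of offcut_mid below 0.03 m and linear speed of offcut below 0.01 m/s); the arm keeps its last pose, push and grip.
It fails at once if the longer offcut is moved by more than 15 mm (distance of long_offcut_mid from where it was at the start of the episode above 0.015 m).
It fails at once if the coupon is moved by more than 15 mm (distance of coupon_1 from where it was at the start of the episode above 0.015 m).
It also fails if it takes over 54 s, if anything falls off the work surface, if the arm or the gripper's body presses on something with over 40 N, if the wrist force passes 120 N, or if a joint passes its speed limit or range.

## Working session

There is one attempt and no reset: what is moved stays moved. The work goes in short steps, Python scripts to look and compute and a shell command to move; the robot and the scene stay as the last step left them, time stands still between calls to the robot, and variables do not carry over. Pictures are saved under pics/ and viewed, about 8 in all and at most 12, crops included, and the job is handed in when it is done.

```bash
mkdir -p pics; cat > h.py <<'E'
import numpy as np, cv2
from workcell import bot, vision
from scipy.spatial.transform import Rotation as R
def snap(n,f):
    c=vision.get_calibration(n); im=vision.camera(n)
    cv2.imwrite(f'pics/{f}.png',im[:,:,::-1]); return im,c
def ray(c,u,v):
    M=cv2.Rodrigues(np.array(c['rvec'],float))[0]; t=np.array(c['tvec'],float).ravel()
    d=M.T@np.array([(u-c['cx'])/c['fx'],(v-c['cy'])/c['fy'],1]); return -M.T@t,d
def pz(c,u,v,z):
    o,d=ray(c,u,v); return o+d*(z-o[2])/d[2]
def proj(c,P):
    M=cv2.Rodrigues(np.array(c['rvec'],float))[0]; p=(M@np.atleast_2d(P).T).T+np.array(c['tvec'],float).ravel()
    return np.c_[c['fx']*p[:,0]/p[:,2]+c['cx'],c['fy']*p[:,1]/p[:,2]+c['cy']]
def crop(im,x0,y0,x1,y1,k,f):
    cv2.imwrite(f'pics/{f}.png',cv2.resize(im[y0:y1,x0:x1,::-1],None,fx=k,fy=k,interpolation=cv2.INTER_CUBIC))
E
python3 - <<'E'
from h import *
import pickle
np.set_printoptions(precision=4,suppress=True)
for n in ['scene','side','wrist']:
    im,c=snap(n,n+'0'); pickle.dump(c,open(n+'.pkl','wb')); print(n,c)
print(bot.get_obs())
E
```

```text
scene {'fx': 438.6303705057698, 'fy': 438.6303705057698, 'cx': 313.2155011084455, 'cy': 233.1207571612462, 'rvec': array([ 2.2306, -0.8527,  0.3546]), 'tvec': array([-0.2439,  0.2932,  0.6297])}
side {'fx': 603.7871395098579, 'fy': 603.7871395098579, 'cx': 325.0901077763795, 'cy': 238.95544436082443, 'rvec': array([ 2.1229, -0.5188,  0.3054]), 'tvec': array([-0.3115,  0.2067,  1.0343])}
wrist {'fx': 346.1744057343917, 'fy': 346.1744057343917, 'cx': 318.5382493294921, 'cy': 238.20981055217683, 'rvec': array([-2.3414, -1.6743, -0.2598]), 'tvec': array([-0.5491, -0.0393,  0.3796])}
{'time': 0.15, 'q': array([71.1617,  5.0061, 10.0446, 95.0981, -0.0003, 90.0006]), 'qd': array([ 0.067 , -0.0391,  0.097 ,  0.0441,  0.1004, -0.0323]), 'joint_efforts': array([ -0.0012, -52.0757,  46.5046,   0.0139,  -0.    ,  -0.    ]), 'ee_pos': array([0.1775, 0.5204, 0.2417]), 'tcp_rot': array([-90.0003,   0.0595,  71.1611]), 'wrist_force': array([ 0.5574,  0.3267, -0.6736]), 'torque': array([ 0.0048, -0.0433, -0.0104]), 'opening': 0.08558469011657543}
```

View pics/scene0.png

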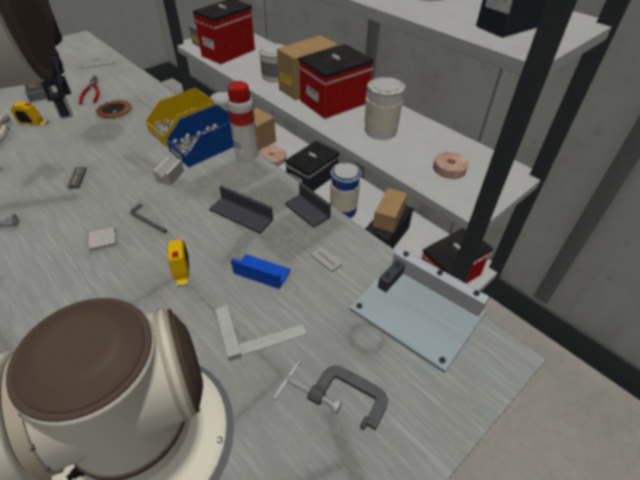

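View pics/side0.png

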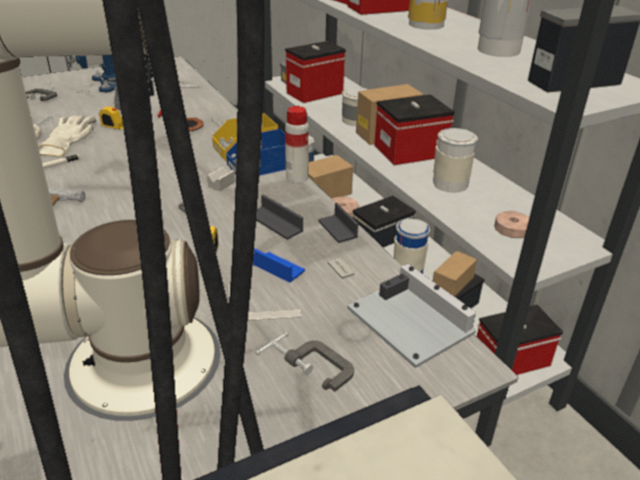

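Candidates in the scene view: dark angle at (242,210), which looks longer; dark angle at (308,205), which looks shorter; and the blue look-alike at (262,270). The jig is at (420,305) and the coupon is probably at (327,260). I'll check with close crops.

```bash
python3 - <<'E'
from h import *
a=cv2.imread('pics/scene0.png')[:,:,::-1]
crop(a,200,170,340,275,5.7,'c1'); crop(a,340,235,500,375,4.2,'c2')
E
```

```text
(no output)
```

View pics/c1.png

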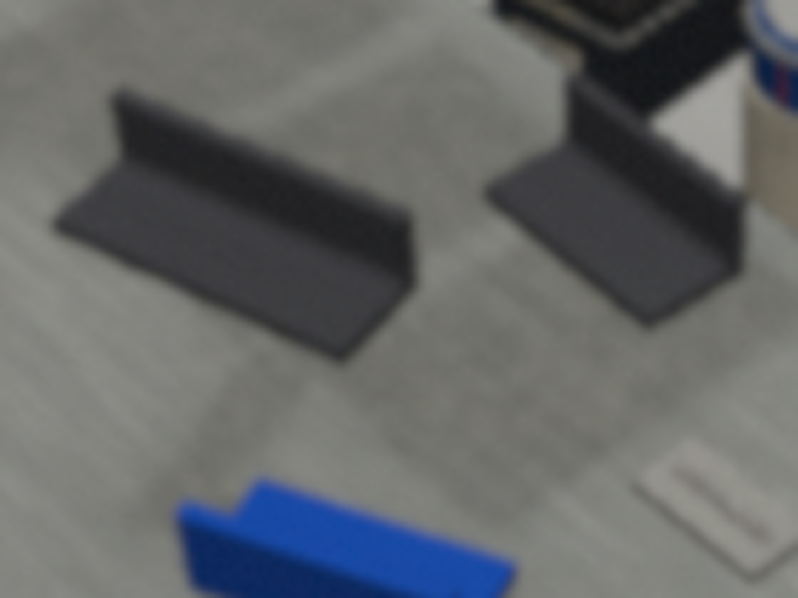

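View pics/c2.png

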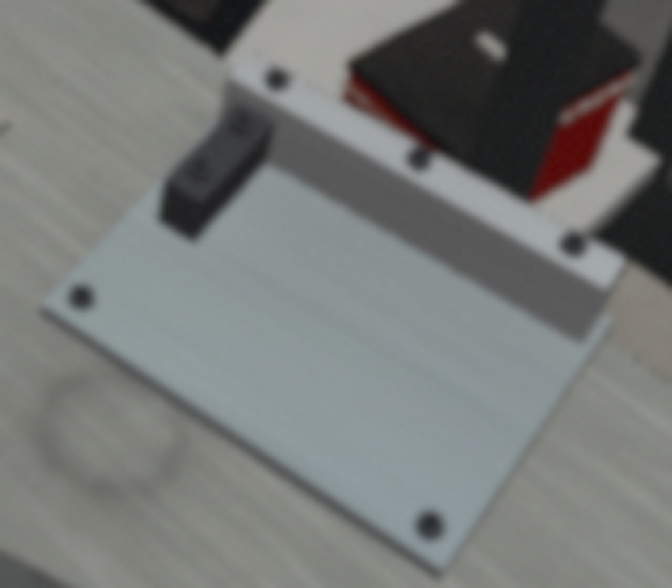

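Left angle (crop ends 60–415) is the long one. The right angle (490–745, pixel ~(308,205)) is clearly shorter, with its upright on the far side. The jig's stop is at its left/far end. Next I'll fit poses from the corners.

```bash
cat >> h.py <<'E'
from scipy.optimize import least_squares
def fit(c,L,px,x0):
    L=np.array(L,float);px=np.array(px,float)
    def f(p):
        return (proj(c,(R.from_euler('z',p[2]).as_matrix()@L.T).T+[p[0],p[1],0])-px).ravel()
    r=min((least_squares(f,[x0[0],x0[1],a],loss='soft_l1') for a in np.arange(-3,3.2,.5)),key=lambda r:r.cost)
    return r.x,np.round(f(r.x).reshape(-1,2),1).tolist()
E
python3 - <<'E'
from h import *
import pickle
np.set_printoptions(precision=4,suppress=True)
c=pickle.load(open('scene.pkl','rb'))
def go(n,L,cr,o,k):
    px=np.array(cr)/k+o; x0=pz(c,*px.mean(0),0.01)
    x,r=fit(c,L,px,x0); print(n,x[:2],np.degrees(x[2]),r)
def ang(l): # footprint frame; flat free edge top both ends, inner upright top both ends, outer heel -y bottom, outer top -y
    h=l/2; return [[-.025,h,.008],[-.025,-h,.008],[.017,h,.04],[.025,-h,.04],[.025,-h,0]]
go('short',ang(.1),[(488,192),(650,318),(570,82),(743,200),(740,272)],(200,170),5.7)
go('long',ang(.14),[(57,224),(342,352),(113,97),(412,213),(413,285)],(200,170),5.7)
# plate: corners, fence foot, top corners
go('plate',[[-.075,.095,.01],[-.075,-.095,.01],[.075,-.095,.01],[.055,-.09,.01],[.055,-.09,.05],[.075,-.09,.05],[.055,.09,.05]],
 [(43,308),(438,568),(608,320),(582,342),(612,290),(624,262),(228,84)],(340,235),4.2)
for z in [(270,165),(165,180),(195,205),(270,128)]: pass
print('stop corners top z.04',[pz(c,340+x/4.2,235+y/4.2,.04)[:2] for x,y in [(165,182),(195,208),(270,133)]])
print('stop foot z.01',[pz(c,340+x/4.2,235+y/4.2,.01)[:2] for x,y in [(195,240),(270,165)]])
print('coupon z.008',[pz(c,200+x/5.7,170+y/5.7,.008)[:2] for x,y in [(637,485),(752,572),(695,445)]])
E
```

```text
short [0.4931 0.2028] -1.8713273120919696 [[-0.9, -1.3], [-0.4, 0.7], [-0.8, -0.8], [1.5, -0.1], [1.4, 1.1]]
long [0.3763 0.2895] 16.185474423021624 [[-1.3, -1.0], [-0.1, 0.4], [-0.7, -0.4], [0.7, -0.3], [1.7, 0.9]]
plate [ 0.4607 -0.1257] 8.031785412437795 [[-1.9, -0.6], [0.7, 2.1], [1.3, 0.3], [-0.2, 0.9], [-0.9, -0.4], [1.3, -1.1], [-0.6, -2.6]]
stop corners top z.04 [array([ 0.4433, -0.048 ]), array([ 0.4423, -0.0659]), array([ 0.498 , -0.0601])]
stop foot z.01 [array([ 0.4495, -0.0643]), array([ 0.5065, -0.0588])]
coupon z.008 [array([0.4095, 0.0957]), array([0.4122, 0.0407]), array([0.4374, 0.0962])]
```

```bash
cat >> h.py <<'E'
def row(P,yaw,tilt=None):
    """shift & rotvec in tool axes from measured pose to world P, tool down at yaw (deg)"""
    o=bot.get_obs(); A=R.from_euler('xyz',o['tcp_rot'],degrees=True); B=R.from_euler('xyz',[-90,0,yaw],degrees=True)
    print('row',np.round(A.inv().apply(np.array(P)-o['ee_pos']),4),np.round((A.inv()*B).as_rotvec(),4))
E
python3 - <<'E'
from h import *
import pickle
np.set_printoptions(precision=4,suppress=True)
c=pickle.load(open('scene.pkl','rb'))
b=pz(c,247,160,0);print('bottle',b)
for z in (.15,.2,.25,.3): print(z,proj(c,[b[0],b[1],z]))
print('can foot',pz(c,345,205,0))
w=pickle.load(open('wrist.pkl','rb')); o,d=ray(w,320,240); ob=bot.get_obs()
A=R.from_euler('xyz',ob['tcp_rot'],degrees=True).inv()
print('cam in tool',A.apply(o-ob['ee_pos']),A.apply(d))
row([.49,.20,.24],-1.9)
E
```

```text
bottle [0.5069 0.4496 0.    ]
0.15 [[240.0903 105.7288]]
0.2 [[237.4477  84.9727]]
0.25 [[234.603   62.6289]]
0.3 [[231.532  38.508]]
can foot [0.5706 0.1641 0.    ]
cam in tool [-0.0006 -0.1314  0.0776] [ 0.0043  0.9511 -0.309 ]
row [-0.2023  0.0019 -0.3992] [ 0.0007  1.2752 -0.0009]
```

```bash
python3 -m crank '-0.15 0 -0.3 0 1.0 0;-0.15 0 -0.3 0 1.0 0;-0.15 0 -0.3 0 1.0 0;-0.15 0 -0.3 0 1.0 0;-0.15 0 -0.3 0 1.0 0;-0.15 0 -0.3 0 1.0 0;-0.15 0 -0.3 0 1.0 0;-0.15 0 -0.3 0 1.0 0' -1; python3 -c "
from h import *
row([.49,.20,.22],-1.9)"
```

```text
time: 0.95
ee_pos: [0.4153, 0.2788, 0.2419]
tcp_rot: [-90.1, 0.0, 13.4]
wrist_force: [-0.5, 0.2, 0.1]
opening: 0.0855
row [ 0.0543  0.0219 -0.094 ] [ 9.000e-04  2.674e-01 -1.000e-04]
```

```bash
python3 -m crank '0.054 0.022 -0.094 0.001 0.267 0;0.054 0.022 -0.094 0.001 0.267 0;0.054 0.022 -0.094 0.001 0.267 0;0.054 0.022 -0.094 0.001 0.267 0;0.054 0.022 -0.094 0.001 0.267 0'; python3 -c "
from h import *
import pickle
im,c=snap('wrist','w1'); pickle.dump(c,open('w1.pkl','wb'))
print(bot.get_obs()['ee_pos'],bot.get_obs()['tcp_rot'])"
```

```text
time: 1.45
ee_pos: [0.4875, 0.2041, 0.2204]
tcp_rot: [-89.9, 0.0, -1.3]
wrist_force: [0.2, -0.6, 0.0]
opening: 0.0848
[0.48734894 0.2044363  0.22066282] [-8.99191943e+01  4.20077113e-03 -1.31090356e+00]
```

View pics/w1.png

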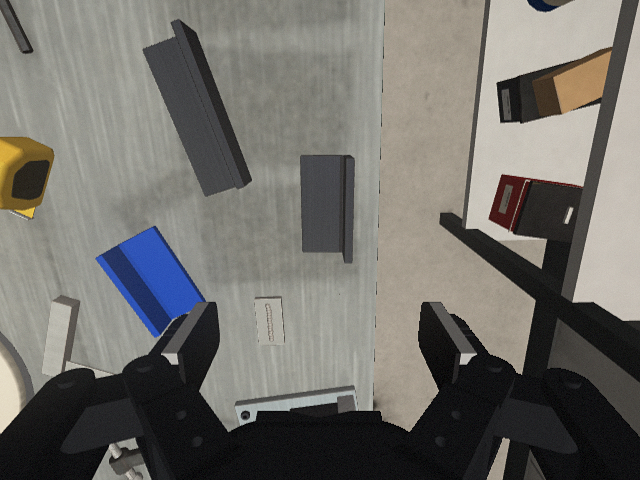

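```bash
python3 - <<'E'
from h import *
import pickle
np.set_printoptions(precision=4,suppress=True)
c=pickle.load(open('w1.pkl','rb'))
h=.05
L=[[-.025,h,.008],[-.025,-h,.008],[.025,h,.04],[.025,-h,.04],[.017,-h,.04]]
x,r=fit(c,L,[(301,155),(302,251.5),(354,156),(352.5,263),(344,262)],[.49,.2]); print(x[:2],np.degrees(x[2]),r)
M=R.from_euler('z',x[2]); p=M.apply([.021,-.0,0])+[x[0],x[1],0]; print('leg',p)
row([p[0],p[1],.07],np.degrees(x[2]))
E
```

```text
[0.4947 0.2072] -0.8283038721113788 [[-1.3, -0.6], [0.2, 0.1], [0.7, 0.5], [-0.1, -0.6], [0.1, 0.5]]
leg [0.5157 0.2069 0.    ]
row [0.0283 0.1507 0.0029] [-0.0014 -0.0084 -0.0001]
```

```bash
python3 -m crank '0.028 0.05 0.003 0 -0.008 0;0.028 0.10 0.003 0 -0.008 0;0.028 0.14 0.003 0 -0.008 0;0.028 0.17 0.003 0 -0.008 0;0.028 0.185 0.003 0 -0.008 0;0.028 0.195 0.003 0 -0.008 0;0.028 0.197 0.003 0 -0.008 0;0.028 0.197 0.003 0 -0.008 0'; python3 -m crank '0 0 0 0 0 0;0 0 0 0 0 0;0 0 0 0 0 0;0 0 0 0 0 0;0 0 0 0 0 0;0 0 0 0 0 0;0 0 0 0 0 0;0 0 0 0 0 0' 1 60; python3 -c "
from h import *
im,c=snap('scene','s2');a,b=snap('wrist','w2')
cv2.imwrite('pics/m2.png',np.hstack([cv2.resize(im[150:300,220:420],(400,300)),cv2.resize(a,(400,300))])[:,:,::-1])"
```

```text
time: 2.3
ee_pos: [0.5167, 0.2065, 0.0247]
tcp_rot: [-89.9, -0.1, -0.9]
wrist_force: [-0.2, 0.2, 0.2]
opening: 0.0851
time: 3.1
ee_pos: [0.5159, 0.2059, 0.0235]
tcp_rot: [-89.9, 0.0, -1.0]
wrist_force: [-3.5, -0.1, 5.0]
opening: 0.0069
```

View pics/m2.png

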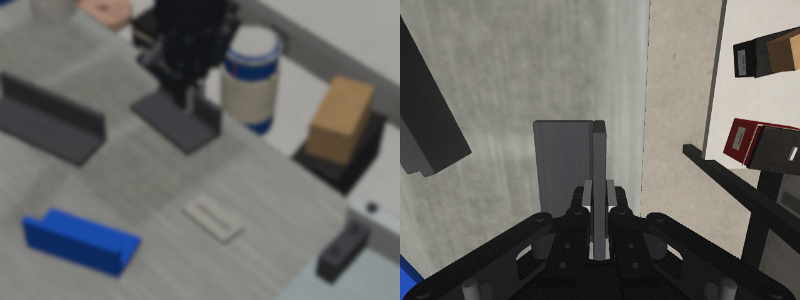

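Gripped squarely on the leg (opening reads 7 mm). I'll lift and move beside the jig for a close look.

```bash
python3 -m crank '0 -0.01 0 0 0 0;0 -0.03 0 0 0 0;0 -0.06 0 0 0 0;0 -0.1 0 0 0 0;0 -0.14 0 0 0 0;0 -0.18 0 0 0 0;0 -0.2 0 0 0 0;0 -0.2 0 0 0 0'; python3 -c "
from h import *
row([.39,-.14,.24],8)"
```

```text
time: 4.0
ee_pos: [0.5172, 0.206, 0.2266]
tcp_rot: [-89.8, -0.3, -1.0]
wrist_force: [0.3, -0.7, -5.0]
opening: 0.0069
row [-0.1212 -0.015  -0.3481] [-0.0024 -0.1567  0.0049]
```

```bash
python3 -m crank '-0.02 -0.015 -0.04 0 -0.02 0.002;-0.035 -0.015 -0.085 0 -0.05 0.004;-0.05 -0.015 -0.13 0 -0.08 0.004;-0.067 -0.015 -0.175 0 -0.1 0.004;-0.083 -0.015 -0.22 0 -0.12 0.004;-0.1 -0.015 -0.265 0 -0.14 0.004;-0.115 -0.015 -0.31 0 -0.157 0.004;-0.121 -0.015 -0.345 0 -0.157 0.004'; python3 -m crank '0 0 0 0 0 0;0 0 0 0 0 0';  python3 -c "
from h import *
import pickle
im,c=snap('wrist','w3'); pickle.dump(c,open('w3.pkl','wb'))
o=bot.get_obs();print(o['ee_pos'],o['tcp_rot'])"
```

```text
time: 4.8
ee_pos: [0.3874, -0.1391, 0.2365]
tcp_rot: [-89.9, 0.3, 8.0]
wrist_force: [1.0, -0.3, -4.7]
opening: 0.007
time: 5.0
ee_pos: [0.3887, -0.1378, 0.2364]
tcp_rot: [-89.9, 0.3, 7.9]
wrist_force: [0.0, 0.9, -4.3]
opening: 0.0069
[ 0.38900795 -0.13708956  0.23670006] [-89.86509034   0.30711945   7.97191712]
```

View pics/w3.png

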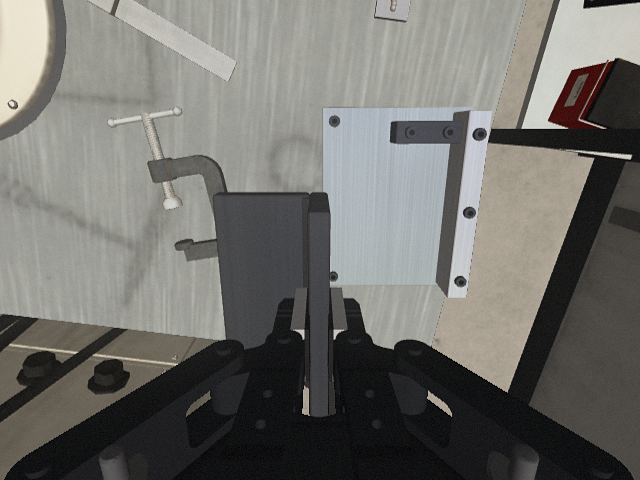

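```bash
python3 -c "
from h import *
crop(cv2.imread('pics/w3.png')[:,:,::-1],300,95,500,305,2.8,'c3')"
```

```text
(no output)
```

View pics/c3.png

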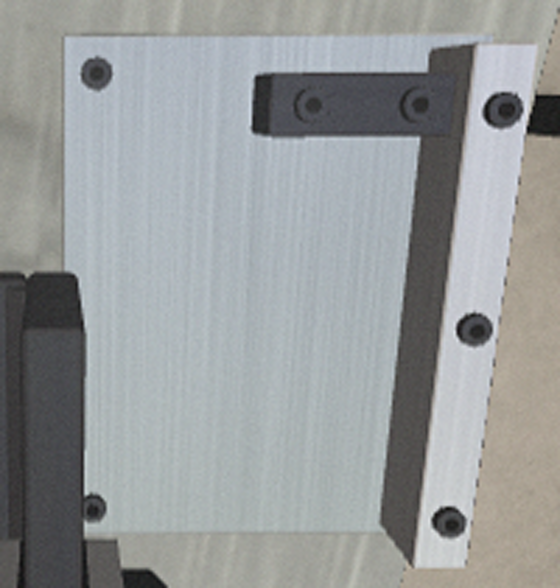

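```bash
python3 - <<'E'
from h import *
import pickle
np.set_printoptions(precision=4,suppress=True)
c=pickle.load(open('w3.pkl','rb'))
f=lambda p:np.array(p)/2.8+[300,95]
L=[[-.075,.095,.01],[.055,-.09,.01],[.055,-.09,.05],[.075,-.09,.05],[.055,.09,.05],[.075,.09,.05]]
x,r=fit(c,L,f([(64,37),(381,526),(415,567),(466,568),(478,45),(536,45)]),[.46,-.12]); print(x[:2],np.degrees(x[2]),r)
M=R.from_euler('z',x[2]); T=np.array([x[0],x[1],0])
for p,z in [((418,137),.01),((253,132),.01),((272,134),.04),((450,136),.04)]:
    print('stop local',M.inv().apply(pz(c,*f(p),z)-T))
ob=bot.get_obs();A=R.from_euler('xyz',ob['tcp_rot'],degrees=True)
zt=ob['ee_pos'][2]-.0235
for p,z in [((22,328),.04),((84,330),.04),((76,275),0),((24,275),0.008)]:
    print('offcut in tool',A.inv().apply(pz(c,*f(p),z+zt)-ob['ee_pos']))
sy=M.inv().apply(pz(c,*f((418,137)),.01)-T)[1]
P=M.apply([.055-.034,sy-.015-.05,0])+T; print(P)
row([P[0],P[1],.10],np.degrees(x[2]))
E
```

```text
[ 0.463  -0.1261] 8.114403170520047 [[-3.2, -0.2], [-0.5, -0.5], [-0.3, 1.5], [1.2, 1.1], [-0.2, -0.3], [2.4, -0.4]]
stop local [0.054  0.0608 0.01  ]
stop local [-0.0047  0.0628  0.01  ]
stop local [-0.0043  0.0633  0.04  ]
stop local [0.0537 0.0624 0.04  ]
offcut in tool [-0.0039 -0.0164  0.0494]
offcut in tool [ 0.0036 -0.0164  0.0491]
offcut in tool [0.0036 0.0236 0.0486]
offcut in tool [-0.0046  0.0156  0.05  ]
[ 0.4844 -0.1272  0.    ]
row [ 0.0965  0.1362 -0.0038] [-0.0024 -0.0025 -0.0054]
```

```bash
python3 -m crank '0.04 0.03 -0.004 -0.002 -0.002 -0.005;0.08 0.07 -0.004 -0.002 -0.002 -0.005;0.0965 0.11 -0.004 -0.002 -0.002 -0.005;0.0965 0.145 -0.004 -0.002 -0.002 -0.005;0.0965 0.17 -0.004 -0.002 -0.002 -0.005;0.0965 0.185 -0.004 -0.002 -0.002 -0.005;0.0965 0.192 -0.004 -0.002 -0.002 -0.005;0.0965 0.192 -0.004 -0.002 -0.002 -0.005';python3 -m crank '0 0 0 0 0 0;0 0.002 0 0 0 0;0 0.004 0 0 0 0;0 0.005 0 0 0 0;0 0.005 0 0 0 0'; python3 -c "
from h import *
row([.4844,-.1272,.0335],8.1)"
```

```text
time: 5.85
ee_pos: [0.4845, -0.127, 0.0454]
tcp_rot: [-90.0, -0.0, 8.2]
wrist_force: [0.2, -0.1, -3.7]
opening: 0.0071
time: 6.35
ee_pos: [0.4846, -0.1277, 0.0406]
tcp_rot: [-90.0, -0.1, 8.1]
wrist_force: [0.2, -0.6, -3.5]
opening: 0.0067
row [-0.0001  0.0071  0.0005] [0.0007 0.0004 0.0011]
```

```bash
python3 -m crank '0 0.002 0 0 0 0;0 0.004 0 0 0 0;0 0.0055 0 0 0 0;0 0.0065 0 0 0 0;0 0.0065 0 0 0 0';python3 -m crank '0 0.001 0 0 0 0;0 0.001 0 0 0 0;0 0.001 0 0 0 0'
```

```text
time: 6.85
ee_pos: [0.4845, -0.1276, 0.0338]
tcp_rot: [-90.0, -0.0, 8.1]
wrist_force: [-1.0, -0.1, -4.1]
opening: 0.0072
time: 7.15
ee_pos: [0.4847, -0.1276, 0.0335]
tcp_rot: [-90.0, -0.1, 8.1]
wrist_force: [-1.6, -0.9, 1.6]
opening: 0.0071
```

Touching the plate now (Fz −4 → +1.6). Next, slide gently along +y to the stop while still gripped.

```bash
python3 -m crank '0 0 0.003 0 0 0;0 0 0.006 0 0 0;0 0 0.009 0 0 0;0 0 0.011 0 0 0;0 0 0.012 0 0 0;0 0 0.012 0 0 0'; for i in 1; do python3 -m crank '0 0 0.001 0 0 0;0 0 0.001 0 0 0'; python3 -m crank '0 0 0.001 0 0 0;0 0 0.001 0 0 0';python3 -m crank '0 0 0.001 0 0 0;0 0 0.001 0 0 0'; done
```

```text
time: 7.75
ee_pos: [0.4832, -0.1156, 0.0335]
tcp_rot: [-90.0, -0.1, 8.2]
wrist_force: [-0.4, -1.5, 5.8]
opening: 0.0068
time: 7.95
ee_pos: [0.4831, -0.1148, 0.0335]
tcp_rot: [-90.1, -0.1, 8.1]
wrist_force: [1.4, -2.0, 5.7]
opening: 0.0071
time: 8.15
ee_pos: [0.483, -0.1139, 0.0335]
tcp_rot: [-90.1, -0.1, 8.1]
wrist_force: [1.4, -3.0, 5.5]
opening: 0.0068
time: 8.35
ee_pos: [0.4828, -0.1129, 0.0335]
tcp_rot: [-90.1, -0.1, 8.1]
wrist_force: [0.7, -3.2, 6.0]
opening: 0.0069
```

```bash
python3 -m crank '0 0 0.001 0 0 0;0 0 0.001 0 0 0'; python3 -m crank '0 0 0.001 0 0 0;0 0 0.001 0 0 0';python3 -m crank '0 0 0.0005 0 0 0;0 0 0.0005 0 0 0'
```

```text
time: 8.55
ee_pos: [0.4827, -0.1119, 0.0335]
tcp_rot: [-90.1, -0.1, 8.1]
wrist_force: [0.7, -2.9, 4.7]
opening: 0.0068
time: 8.75
ee_pos: [0.4826, -0.1109, 0.0335]
tcp_rot: [-90.1, -0.1, 8.1]
wrist_force: [0.1, -2.3, 5.2]
opening: 0.0069
time: 8.95
ee_pos: [0.4825, -0.1106, 0.0335]
tcp_rot: [-90.1, -0.1, 8.1]
wrist_force: [0.4, -3.7, 5.1]
opening: 0.0069
```

```bash
python3 -m crank '0 0 0.001 0 0 0;0 0 0.001 0 0 0'; python3 -m crank '0 0 0.001 0 0 0;0 0 0.001 0 0 0';python3 -m crank '0 0 0.001 0 0 0;0 0 0.001 0 0 0'
```

```text
time: 9.15
ee_pos: [0.4824, -0.1105, 0.0335]
tcp_rot: [-90.2, -0.1, 8.1]
wrist_force: [1.9, -9.7, 4.2]
opening: 0.007
time: 9.35
ee_pos: [0.4825, -0.1105, 0.0337]
tcp_rot: [-90.3, -0.1, 8.0]
wrist_force: [1.8, -15.8, 3.8]
opening: 0.0066
time: 9.55
ee_pos: [0.4824, -0.1104, 0.0337]
tcp_rot: [-90.4, -0.1, 8.0]
wrist_force: [1.4, -22.1, 3.5]
opening: 0.0069
```

Stop contact found (9.7 N, then 22 N). I'll relax the push, release slightly and lift off.

```bash
python3 -m crank '0 0 -0.002 0 0 0;0 0 -0.0025 0 0 0;0 0 -0.0025 0 0 0'; python3 -m crank '0 0 0 0 0 0;0 0 0 0 0 0;0 0 0 0 0 0;0 0 0 0 0 0;0 0 0 0 0 0' 0.6;python3 -m crank '0 -0.005 0 0 0 0;0 -0.015 0 0 0 0;0 -0.035 0 0 0 0;0 -0.065 0 0 0 0;0 -0.09 0 0 0 0;0 -0.09 0 0 0 0'; python3 - <<'E'
from h import *
T=np.array([.463,-.1261,0]);M=R.from_euler('z',8.1,degrees=True)
# leg centre local x ~.0215; inner face .0175; offcut centre local y .0126
P=M.apply([.0175-.020,.0126,0])+T;print(P)
row([P[0],P[1],.11],-81.9)
im,c=snap('scene','s4');a,b=snap('wrist','w4')
cv2.imwrite('pics/m4.png',np.hstack([cv2.resize(im[220:370,320:520],(400,300)),cv2.resize(a,(400,300))])[:,:,::-1])
E
```

```text
time: 9.85
ee_pos: [0.4824, -0.1106, 0.0335]
tcp_rot: [-90.1, -0.1, 8.1]
wrist_force: [-0.0, -6.5, 4.4]
opening: 0.0069
time: 10.35
ee_pos: [0.482, -0.1096, 0.0329]
tcp_rot: [-90.0, -0.0, 8.1]
wrist_force: [-0.0, 0.8, 0.2]
opening: 0.0171
time: 10.95
ee_pos: [0.4837, -0.1101, 0.1277]
tcp_rot: [-90.2, -0.4, 8.1]
wrist_force: [1.2, -0.4, -0.3]
opening: 0.0173
[ 0.45874959 -0.11397795  0.        ]
row [-0.0254  0.0175 -0.0003] [-0.0032  1.5715  0.0077]
```

View pics/m4.png

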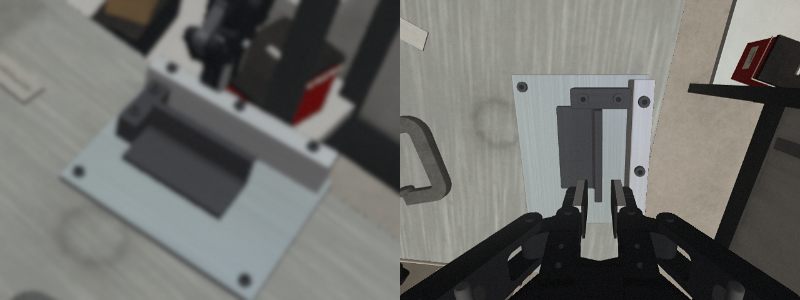

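The offcut lies flat on the plate against the stop, parallel to the fence and about 30 mm short of it. Next: close the fingers and turn 90° for the push.

```bash
python3 -m crank '-0.012 0 0 0 0.15 0.004;-0.025 0 0 0 0.3 0.004;-0.025 0 0 0 0.45 0.004;-0.025 0 0 0 0.6 0.004;-0.025 0 0 0 0.75 0.004;-0.025 0 0 0 0.9 0.004;-0.025 0 0 0 1.0 0.004;-0.025 0 0 0 1.0 0.004' 1 60; python3 -m crank '0 0 0 0 0.14 0;0 0 0 0 0.28 0;0 0 0 0 0.42 0;0 0 0 0 0.57 0;0 0 0 0 0.57 0;0 0 0 0 0.57 0;0 0 0 0 0.57 0'; python3 - <<'E'
from h import *
row([.4587,-.114,.031],-81.9)
E
```

```text
time: 11.85
ee_pos: [0.4567, -0.1131, 0.1222]
tcp_rot: [-90.1, 0.2, -49.2]
wrist_force: [-0.0, 0.2, -0.1]
opening: -0.0001
time: 12.55
ee_pos: [0.4571, -0.1132, 0.1228]
tcp_rot: [-90.2, 0.1, -81.6]
wrist_force: [0.1, 0.2, -1.4]
opening: 0.0002
row [0.0011 0.0918 0.0017] [ 0.0027  0.0059 -0.0013]
```

```bash
python3 -m crank '0.001 0.03 0.002 0.002 0.006 0;0.001 0.055 0.002 0.002 0.006 0;0.001 0.07 0.002 0.002 0.006 0;0.001 0.08 0.002 0.002 0.006 0;0.001 0.086 0.002 0.002 0.006 0;0.001 0.089 0.002 0.002 0.006 0;0.001 0.089 0.002 0.002 0.006 0'; python3 -m crank '0 0 0.002 0 0 0;0 0 0.004 0 0 0;0 0 0.006 0 0 0;0 0 0.008 0 0 0;0 0 0.009 0 0 0;0 0 0.009 0 0 0'
```

```text
time: 13.25
ee_pos: [0.4594, -0.114, 0.0344]
tcp_rot: [-90.0, 0.1, -82.1]
wrist_force: [-0.9, -0.0, -0.0]
opening: -0.0001
time: 13.85
ee_pos: [0.4681, -0.1127, 0.034]
tcp_rot: [-90.0, 0.1, -82.2]
wrist_force: [-0.1, -0.2, 0.3]
opening: 0.0001
```

```bash
python3 -m crank '0 0 0.002 0 0 0;0 0 0.004 0 0 0;0 0 0.006 0 0 0;0 0 0.008 0 0 0;0 0 0.01 0 0 0;0 0 0.012 0 0 0'; python3 -m crank '0 0 0.002 0 0 0;0 0 0.004 0 0 0;0 0 0.006 0 0 0;0 0 0.008 0 0 0;0 0 0.01 0 0 0;0 0 0.011 0 0 0;0 0 0.011 0 0 0'
```

```text
time: 14.45
ee_pos: [0.4801, -0.111, 0.034]
tcp_rot: [-90.0, 0.1, -82.2]
wrist_force: [-1.8, 0.4, 1.5]
opening: -0.0002
time: 15.15
ee_pos: [0.4911, -0.1095, 0.034]
tcp_rot: [-90.0, 0.1, -82.2]
wrist_force: [-0.1, -0.2, -0.0]
opening: -0.0
```

```bash
python3 -m crank '0 0 0.001 0 0 0;0 0 0.002 0 0 0;0 0 0.003 0 0 0;0 0 0.004 0 0 0;0 0 0.004 0 0 0'; python3 -m crank '0 0 0.001 0 0 0;0 0 0.001 0 0 0'; python3 -m crank '0 0 0.001 0 0 0;0 0 0.001 0 0 0'; python3 -m crank '0 0 0.001 0 0 0;0 0 0.001 0 0 0'
```

```text
time: 15.65
ee_pos: [0.495, -0.109, 0.034]
tcp_rot: [-90.0, 0.1, -82.2]
wrist_force: [-0.8, 0.3, -0.3]
opening: 0.0002
time: 15.85
ee_pos: [0.4958, -0.1088, 0.034]
tcp_rot: [-90.0, 0.1, -82.2]
wrist_force: [-1.8, -0.3, -0.3]
opening: -0.0
time: 16.05
ee_pos: [0.4959, -0.1088, 0.034]
tcp_rot: [-90.1, 0.1, -82.2]
wrist_force: [-7.5, -0.5, 4.5]
opening: 0.0004
time: 16.25
ee_pos: [0.4959, -0.1088, 0.034]
tcp_rot: [-90.2, 0.1, -82.2]
wrist_force: [-12.3, -2.4, 8.2]
opening: 0.0003
```

Fence contact at 12 N. I'll ease back, lower to the flat leg, then make the diagonal push, checking with an image first.

```bash
python3 -m crank '0 0 -0.002 0 0 0;0 0 -0.003 0 0 0;0 0 -0.003 0 0 0'; python3 -m crank '0 0.002 0 0 0 0;0 0.0035 0 0 0 0;0 0.0035 0 0 0 0'; python3 - <<'E'
from h import *
im,c=snap('scene','s5');a,b=snap('wrist','w5')
cv2.imwrite('pics/m5.png',np.hstack([cv2.resize(im[225:345,360:480],(400,400),interpolation=2),cv2.resize(a[60:380,170:490],(400,400))])[:,:,::-1])
E
```

```text
time: 16.55
ee_pos: [0.495, -0.109, 0.0341]
tcp_rot: [-90.0, 0.1, -82.2]
wrist_force: [0.4, 0.1, 0.6]
opening: -0.0005
time: 16.85
ee_pos: [0.4947, -0.1089, 0.0301]
tcp_rot: [-90.0, 0.1, -82.2]
wrist_force: [-0.3, 0.5, -0.3]
opening: 0.0001
```

View pics/m5.png

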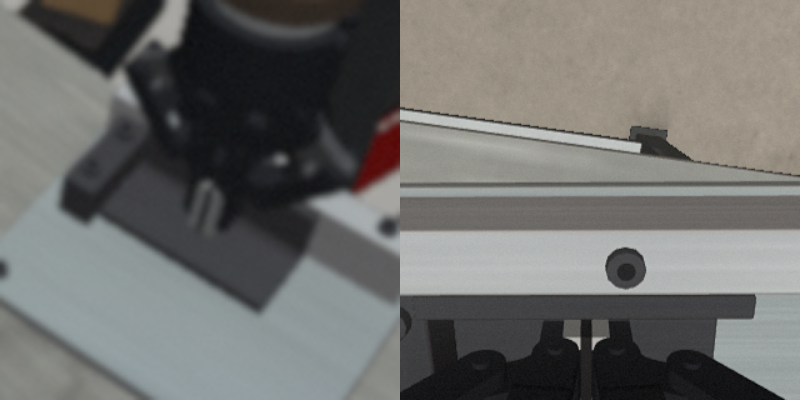

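```bash
python3 - <<'E'
from h import *
c=vision.get_calibration('wrist')
T=np.array([.463,-.1261,0]);M=R.from_euler('z',8.1,degrees=True)
for p in [(454,298),(454,315)]: print(M.inv().apply(pz(c,*p,.05)-T))
a=cv2.imread('pics/w5.png')[:,:,::-1]; crop(np.clip(a.astype(float)*1.8,0,255).astype(np.uint8),50,260,250,400,4,'c5')
E
```

```text
[ 0.05340495 -0.03678202  0.05      ]
[ 0.04650447 -0.03757032  0.05      ]
```

View pics/c5.png

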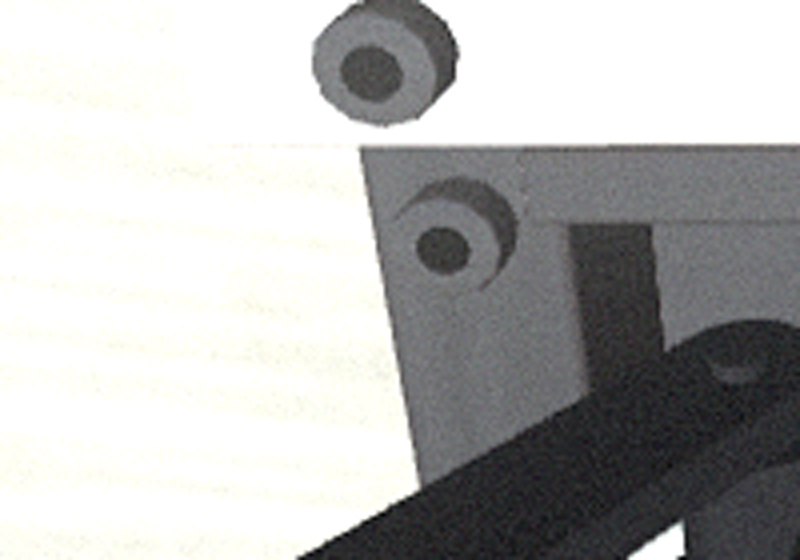

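No plate strip is visible between the stop face and the offcut's end; the far end measures −37.2 mm against −37.9 mm expected at contact. Now the diagonal push.

```bash
python3 -m crank '0 0.0005 0.0005 0 0 0;0 0.001 0.001 0 0 0;0 0.0015 0.0015 0 0 0;0 0.0015 0.0015 0 0 0'; python3 -m crank '0 0.0005 0.0005 0 0 0;0 0.0005 0.0005 0 0 0;0 0.0005 0.0005 0 0 0'; python3 -m crank '0 0.0005 0.0005 0 0 0;0 0.0005 0.0005 0 0 0;0 0.0005 0.0005 0 0 0'
```

```text
time: 17.35
ee_pos: [0.4958, -0.1088, 0.0291]
tcp_rot: [-90.1, 0.1, -82.2]
wrist_force: [-4.9, 0.4, 4.3]
opening: -0.0002
time: 17.65
ee_pos: [0.4958, -0.1088, 0.029]
tcp_rot: [-90.1, 0.1, -82.2]
wrist_force: [-9.4, -0.0, 10.5]
opening: 0.0004
time: 17.95
ee_pos: [0.4959, -0.1088, 0.029]
tcp_rot: [-90.2, 0.1, -82.2]
wrist_force: [-16.2, 0.2, 17.1]
opening: -0.0004
```

```bash
python3 -m crank '0 -0.0004 -0.0004 0 0 0;0 -0.0004 -0.0004 0 0 0;0 -0.0004 -0.0004 0 0 0'; python3 -m crank '0 0 0 0 0 0;0 0 0 0 0 0;0 0 0 0 0 0;0 0 0 0 0 0;0 0 0 0 0 0'
```

```text
time: 18.25
ee_pos: [0.4959, -0.1088, 0.0291]
tcp_rot: [-90.1, 0.1, -82.2]
wrist_force: [-10.3, -0.5, 10.9]
opening: 0.0
time: 18.75
ee_pos: [0.4959, -0.1088, 0.0291]
tcp_rot: [-90.1, 0.1, -82.2]
wrist_force: [-11.2, 0.2, 11.9]
opening: 0.0002
```

```bash
python3 -c "
from workcell import bot
print(bot.job_done()); o=bot.get_obs(); print(o['time'],o['wrist_force'],o['ee_pos'])"
```

```text
the job is handed in; nothing more can be done
None
the job is handed in; nothing more can be done
```

I handed the job in at about 19 s of robot time, with the fingertips still pressing. The system gives no verdict.

**What I did:**
- I gripped the shorter dark offcut by its upright leg and lifted it about 0.2 m.
- I set it on the plate about 30 mm short of the fence, then slid it along the plate to the stop, where contact showed clearly in the force.
- I let go, turned the closed fingers 90°, pushed the leg up to the fence, and made the diagonal push into the inner corner.

**Last checks:**
- **Push:** the wrist force held steady at about 11 N into the fence and 12 N down. The readings wandered between 10 and 12 N over the last 0.5 s.
- **Fit at the fence and stop:** before the final push, the pictures showed the leg flush on the fence and no gap at the stop. The far end measured within about 1 mm of where it should be.
- **Height:** the fingertip height agreed with the offcut lying flat on the plate.

**Not checked or slightly off:**
- I took no picture after the final push.
- I did not measure the longer offcut or the coupon again. The arm never touched either of them as far as I could see.
- The diagonal push briefly reached 16–17 N each way before I eased it back.
- Sliding to the stop briefly peaked at 22 N.
- During the first push to the fence, the wrist showed an unexplained 8 N upward force alongside the 12 N; it vanished when I eased back.

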